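# Pop open the sample lid of the bench meter

## Robot

A 6-joint arm with a two-finger parallel gripper is mounted at the origin on the work surface. World frame = base frame: x ahead of the robot, y to its left, z up, the work surface at z = 0. Lengths are in mm, angles in rad, forces in N, time in s.
With the tool pointing down it reaches from about 250 to 775 mm from the base axis. Payload 4 kg.
Tool frame: the origin (TCP) lies at the very end of the fingers, on their centre line; the grasp point (between the pads) lies env.grasp_offset behind it (env.grasp_offset is the distance from the TCP to the grasp point, in mm); z points along the fingers, x is the direction in which the jaws open and shut, and the axes are right-handed (so a half turn about z gives the same grasp; the last joint's range is limited). The gripper opens to 85 mm and grips with 20 to 120 N. Pads are 22 mm wide; open, the fingers measure 114 mm over their backs; the gripper's body (76 mm by 85 mm) begins 54 mm behind the grasp point. The pads swing forward as they close: fully open they stand 13 mm farther back than shut.
Start: joints at [1.033, 0.087, 1.371, -0, 1.684, -0.103], TCP at [231.687, 498.838, 231.341] pointing down, gripper open.
Joint ranges: [-3.1, 3.1], [-0.76, 2.03], [0.27, 2.55], [-1.08, 4.22], [0.17, 2.65], [-2.57, 2.57]. Speed limits (rad/s): [2.79, 2.79, 3.14, 3.14, 3.14, 3.14].

## Interface

Orientations are given as a unit quaternion [w, x, y, z].
In Python, from rig import env gives the robot as it stands.
- The arm moves only by the tool apply_moves, never from a script. Its argument "steps" is a list of rows, each an object with "grip": the opening in per cent of the stroke, from 0 (shut) to 100 (fully open); "linear": the shift along the world's x, y, z in cm, a list of three; "angular": the turn, a rotation vector about the world's x, y, z in rad, a list of three. In form: [{"grip": grip, "linear": [tx, ty, tz], "angular": [wx, wy, wz]}, ...]. A call has 1 to 8 rows; each row is the pose to reach, as a shift and turn from the pose commanded when the call began; what a row does not reach only later rows make up. A row lasts 1/10 s, in which the tool goes at most 50 mm and 8.59 degrees, less where a joint would pass 70% of its speed; a pose out of reach is approached as far as the arm can. A call with a gripper value outside its range is refused whole. The fingers move at their own pace and stop on an object; the grip force is fixed at half the most. Time passes only in rows, so rows that repeat a pose let the fingers close. It gives the time, the measured TCP pose, the force and the opening at its end, in the units of the state.
- env.read_state(): the state, without advancing time (a new reading comes with each control period).
- env.camera(name): name is "scene" or "top" or "wrist"; returns the picture (420x560x3 uint8, red, green, blue); there is no depth.
- env.calibration(name): a dict with "vfov" (degrees; the focal length in pixels is half the picture's height over the tangent of half this angle, whatever the lens; pixels are square), "cx", "cy" (the principal point, pixels), "rvec" (rotation vector, rad) and "tvec" (3), from world to camera coordinates, as OpenCV has them; the wrist camera has in their place "T_tool_cam" (4x4, takes a point from camera to tool coordinates, whose origin is the TCP and whose axes are the tool frame's). Camera axes: x right, y down, z forward; pixel columns grow to the right and rows downward; lengths in mm; the calibration is good to about 2 mm. A picture is of the moment at which its call begins: read the wrist's pose just before it. calibration takes no time and is no camera call.
- env.sign_off(): hands the job in, once; it reports no verdict.
The state is a dict: "time": time; "qpos": joint angles; "joint_vel": joint speeds; "joint_torque": joint torques, N m; "position": TCP position; "tcp_rot": TCP orientation; "ft_force": force on the tool from outside, world axes, zero at the start; "torque": the same for the moment, N m; "opening": finger opening in mm.
Only numpy, scipy, OpenCV 4.12 (cv2) and the standard library are available. Lean on these libraries where they do the work, as an engineer would, in place of code of your own. Each camera call takes 0.05 s, during which the arm holds its last target. There are 200 camera calls.

## Task

Two bench meters stand side by side; the sample lid of the one with the wide, square lid has to be opened for the next sample. With a fingertip press that lid once, near its front edge, until its push-push latch lets go, then take the finger away and let the lid pop up by itself; do not pull or lift it, and do not push it shut again. Keep clear of it for two seconds to see that it stays open, leave the meter with the narrow lid shut, and do not disturb the bottles and cups.

Things in the scene. Friction and masses are not known exactly. Their poses are not given: they have to be found in the camera images.
- wide_meter: The meter to open: lid 100 mm wide (y), 90 mm deep (x). White box 200 mm (x) by 150 mm (y), 75 mm high, fixed on a grey plinth 2 to 30 mm high; origin at the centre of the box's underside, z up. Its -x side, with display and keys (62 mm up), faces the robot roughly. Its grey lid lies on the rear part of the top, hinged at the rear (+x).
- narrow_meter: The meter to leave shut: lid only 45 mm wide (y), 90 mm deep (x). Either meter may be the left one. White box 200 mm (x) by 150 mm (y), 75 mm high, fixed on a grey plinth 2 to 30 mm high; origin at the centre of the box's underside, z up. Its -x side, with display and keys (62 mm up), faces the robot roughly. Its grey lid lies on the rear part of the top, hinged at the rear (+x).
- wide_lid_front (a point): The spot to press: on the top face of the wide lid, mid-width, 20 mm in from its front edge, 70 mm from its hinge. Shut, the lid's top is 87 mm above the meter's origin, 12 mm proud of the case. Moves with the lid. Pressed here, the lid sinks against about 4 N; at 2.5 mm down the latch lets go, at 6 mm it meets the hard stop.
- wide_lid (a joint): Angle of the wide lid, rad: 0 = shut and latched, grows as the front edge rises, negative = pushed in (hard stop at -0.085). Push-push latch: past -0.036 it lets go; when the finger leaves, a damped spring swings the lid up to about 0.63 in some 1.5 s (front edge 50 mm higher), following a finger that rises slowly. Pressing the open lid fully down latches it shut again.
- narrow_lid (a joint): Angle of the narrow lid, rad: 0 = shut and latched, grows as the front edge rises, negative = pushed in (hard stop at -0.085). Same latch; it must stay shut.
- cup_a: A clear plastic cup, 72 mm across and 90 mm tall, standing loose on the bench; to be left alone. Origin at the centre of its underside, z up.
- dropper: A small white dropper bottle, 34 mm across and 85 mm tall, standing loose on the bench; to be left alone. Origin at the centre of its underside, z up.
- cup_b: A clear plastic cup, 72 mm across and 90 mm tall, standing loose on the bench; to be left alone. Origin at the centre of its underside, z up.
- reagent: A white reagent bottle, 74 mm across and 170 mm tall, standing loose on the bench; to be left alone. Origin at the centre of its underside, z up.
- amber: An amber bottle, 54 mm across and 110 mm tall, standing loose on the bench; to be left alone. Origin at the centre of its underside, z up.
- jar: A low white screw-top jar, 60 mm across and 60 mm tall, standing loose on the bench; to be left alone. Origin at the centre of its underside, z up.
- vial: A small glass vial with a black cap, 28 mm across and 50 mm tall, standing loose on the bench; to be left alone. Origin at the centre of its underside, z up.

How it is judged (in metres and radians):
On the way, in this order (a step that is already met when the one before it is completed fails the run):
1. a fingertip presses the wide lid in until its latch lets go (value of joint wide_lid below -0.025 rad and contact force between the fingers and wide_lid above 0.5 N).
2. the wide lid has popped up and stays open for 2 s, touched by nothing (value of joint wide_lid between 0.4 and 0.85 rad and contact force between each of the arm, the fingers and wide_lid below 0.05 N), for 2 s.
At the end, for the whole second after the job is handed in: the wide lid stands open by itself at 0.4 to 0.85 rad and at rest, the narrow lid is shut (within 0.03 rad), after the wide lid was pressed in past its latch point and then stayed open, untouched, for 2 s (value of joint wide_lid between 0.4 and 0.85 rad and velocity of joint wide_lid between -0.1 and 0.1 rad/s and value of joint narrow_lid between -0.03 and 0.03 rad).
It fails at once if the wide lid is pulled or lifted wider than it pops by itself (0.85 rad) (value of joint wide_lid above 0.85 rad).
It fails at once if the popped lid is pushed shut again (value of joint wide_lid between 0.015 and 0.06 rad and velocity of joint wide_lid below -0.2 rad/s and contact force between any of the fingers, the arm and wide_lid above 0.5 N).
It fails at once if the narrow lid's latch is pressed or the lid opened (value of joint narrow_lid above 0.06 rad or value of joint narrow_lid below -0.036 rad).
It fails at once if a bottle or cup is moved by more than 40 mm, lifted or knocked over (distance of any of cup_a, dropper, cup_b, reagent, amber, jar, vial from where it was at the start of the episode above 0.04 m or angle between any of cup_a, dropper, cup_b, reagent, amber, jar, vial's own z axis and vertical above 0.5 rad).
It also fails if it takes over 35 s, if anything falls off the work surface, if the arm or the gripper's body presses on something with over 40 N, if the wrist force passes 120 N, or if a joint passes its speed limit or range.

## Working session

There is one attempt and no reset: what is moved stays moved. The work goes in short steps, Python scripts to look and compute and a tool call to move; the robot and the scene stay as the last step left them, time stands still between calls to the robot, and variables do not carry over. Pictures are saved under pics/ and viewed, about 8 in all and at most 12, crops included, and the job is handed in when it is done.

Besides the shell and the picture viewer there is one more tool, called after "Request:" in YAML: its name, and indented under it one key for each argument. apply_moves: Moves the arm, as the interface text tells. Its arguments: {"type":"object","properties":{"steps":{"type":"array"}},"required":["steps"]}

```bash
ls; mkdir -p pics; python3 - <<'E'
from rig import env
import cv2
s=env.read_state();print({k:s[k] for k in('time','position','tcp_rot','opening')})
for n in('scene','top'):
    cv2.imwrite(f'pics/{n}1.png',env.camera(n)[:,:,::-1]);print(n,env.calibration(n))
print(env.calibration('wrist'))
E
```

```text
pics
{'time': 0.0, 'position': array([231.40829229, 498.38942804, 230.10400576]), 'tcp_rot': array([ 5.12492709e-04,  8.42972416e-01,  5.37955566e-01, -1.02577089e-03]), 'opening': 85.34980612807465}
scene {'vfov': 46.726548146024086, 'cx': 289.4181471726909, 'cy': 204.20865756030017, 'rvec': array([ 0.97848343,  2.49414398, -1.04352004]), 'tvec': array([ 402.80714029, -215.02246351, 1620.60887632])}
top {'vfov': 44.207435725003535, 'cx': 282.9645260586177, 'cy': 209.51468796627142, 'rvec': array([ 2.14777356, -2.17294713,  0.1634127 ]), 'tvec': array([  -5.01052646,  590.96318538, 1321.52344777])}
{'vfov': 63.91588991548414, 'cx': 282.18921456047275, 'cy': 213.8244353151519, 'T_tool_cam': array([[ 9.99999930e-01, -3.67355163e-04,  7.60218564e-05,
        -2.29295707e-01],
       [ 3.33311654e-04,  9.63057250e-01,  2.69296532e-01,
        -6.97070154e+01],
       [-1.72140871e-04, -2.69296488e-01,  9.63057305e-01,
        -1.42616470e+02],
       [ 0.00000000e+00,  0.00000000e+00,  0.00000000e+00,
         1.00000000e+00]])}
```

View pics/top1.png

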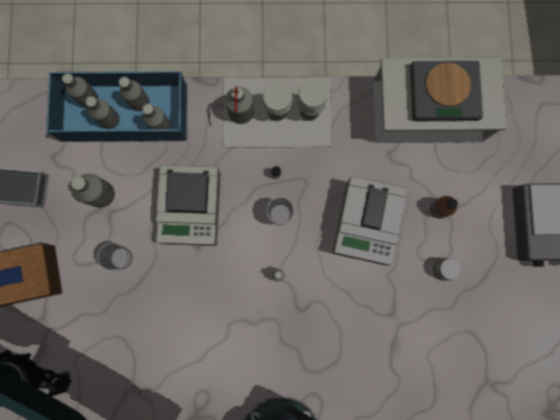

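View pics/scene1.png

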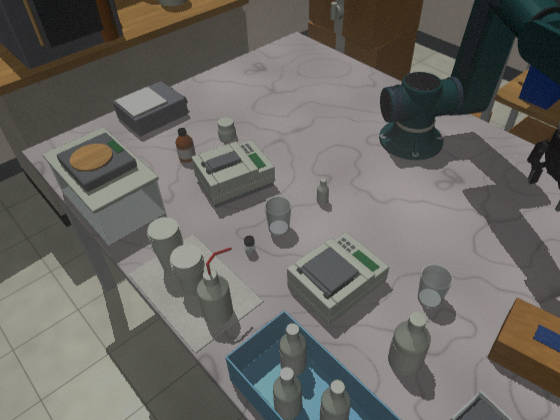

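The top view shows the wide lid at about (187,192) and the narrow one at (375,208). In the scene view the wide lid is at about (330,271). Next I segment the wide lid in both views and triangulate its corners.

```bash
cat > h.py <<'E'
import numpy as np, cv2
from rig import env
def cam(n):
    c=env.calibration(n); f=210/np.tan(np.radians(c['vfov']/2))
    K=np.array([[f,0,c['cx']],[0,f,c['cy']],[0,0,1]]); R=cv2.Rodrigues(c['rvec'])[0]
    return K,R,np.asarray(c['tvec'])
def onplane(n,uv,z):
    K,R,t=cam(n); d=np.c_[uv,np.ones(len(uv))]@np.linalg.inv(K).T@R; o=-R.T@t
    return o+d*((z-o[2])/d[:,2])[:,None]
def tri(uv1,uv2):
    P=[K@np.c_[R,t] for K,R,t in (cam('top'),cam('scene'))]
    X=cv2.triangulatePoints(P[0],P[1],np.float64(uv1).T,np.float64(uv2).T); return (X[:3]/X[3]).T
E
python3 - <<'E'
from h import *
out=[]
for n,seed,box in(('top',(187,190),(150,155,75,95)),('scene',(330,270),(280,225,115,100))):
    im=cv2.imread(f'pics/{n}1.png'); g=cv2.cvtColor(im,cv2.COLOR_BGR2GRAY)
    print(n,g[seed[1],seed[0]], g[seed[1],seed[0]-40:seed[0]+41:2])
    m=np.zeros((422,562),np.uint8)
    cv2.floodFill(g.copy(),m,seed,255,9,9,4|cv2.FLOODFILL_MASK_ONLY|cv2.FLOODFILL_FIXED_RANGE|(255<<8))
    m=cv2.morphologyEx(m[1:-1,1:-1],cv2.MORPH_OPEN,np.ones((5,5)))
    c=max(cv2.findContours(m,cv2.RETR_EXTERNAL,cv2.CHAIN_APPROX_NONE)[0],key=cv2.contourArea)
    q=cv2.approxPolyDP(c,6,True)[:,0]; print(cv2.contourArea(c),q.tolist())
    x,y,w,h=box; s=im.copy(); cv2.polylines(s,[q],True,(0,0,255),1)
    out.append(cv2.resize(np.hstack([im[y:y+h,x:x+w],s[y:y+h,x:x+w]]),(780,290),interpolation=cv2.INTER_CUBIC))
cv2.imwrite('pics/z1.png',np.vstack(out))
E
```

```text
top 62 [125 116  95  68  65  76 126 134 133 121  67  63  61  64  63  63  64  66
  63  65  62  65  65  65  65  63  66  65  65  59  58 122 132 134 124  71
  82 114 120 120 122]
1332.0 [[168, 173], [166, 208], [204, 209], [206, 174]]
scene 89 [159 162 161 117  61  74  76  93  74  81  92  93  94  92  95  93  91  91
  92  89  89  91  92  93  93  88  90  89  90  92  88  90  91  89 125 159
 158 157 157 155 122]
1146.0 [[327, 249], [306, 268], [333, 289], [355, 268]]
```

View pics/z1.png

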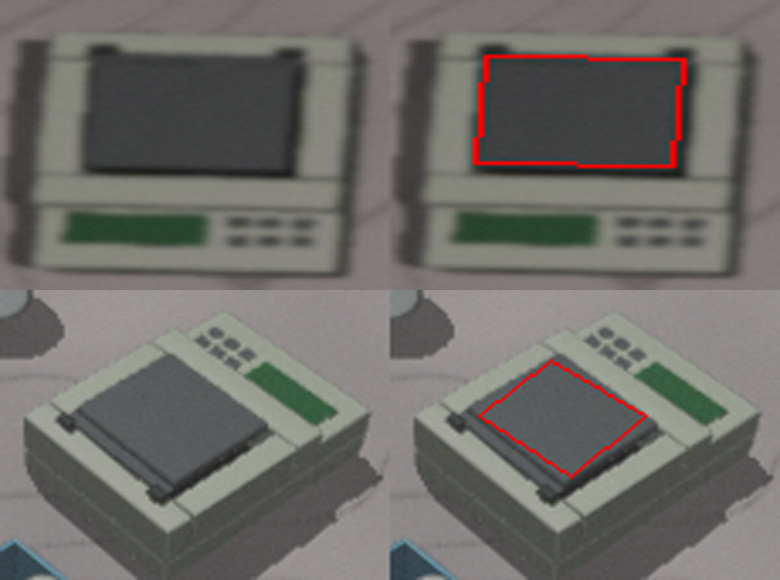

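The overlay fits the lid but sits 1–2 px inside its edges, so I read the front corners from the zoom. In the top view they are left (166,210.1) and right (206.3,211.4). In the scene view they are left (359.1,271.6) and right (328.7,246.7), with the keys marking the -y side.

```bash
python3 - <<'E'
from h import *
np.set_printoptions(precision=1,suppress=True)
t=[(166,210.1),(206.3,211.4),(208,173.7),(167.7,173)]; s=[(359.1,271.6),(328.7,246.7),(303,265.3),(332.5,289.8)]
X=tri(t,s);print(X)
L=lambda p:np.linalg.norm(p)
print('width',L(X[0]-X[1]),L(X[2]-X[3]),'depth',L(X[0]-X[3]),L(X[1]-X[2]))
z=X[:,2].mean()
for n,q in(('top',t),('scene',s)): print(n,z,onplane(n,q,z)[:,:2].tolist())
u=(X[0]-X[1])[:2];u/=L(u);d=np.array([u[1],-u[0]])
mid=(X[0]+X[1])[:2]/2;print('left',u,'rear',d,'press',mid+20*d)
# other items on bench around: reagent, cup_a top rims approx
for nm,p,h in(('reagent',(80,183),170),('cup',(120,258),90),('cup2',(281,212),90),('vial',(276,170),50)): print(nm,onplane('top',[p],h))
E
```

```text
[[586.5 285.9  82.9]
 [582.6 183.9  81.2]
 [675.5 182.6  88.7]
 [677.8 282.6  95.8]]
width 102.14043182577706 100.35002857272491 depth 92.2842625626916 93.28320424872824
top 87.15323718683456 [[586.0999534939472, 284.88195554339137], [581.7067301240961, 183.16730520361847], [678.8932202730194, 179.50500656620235], [681.6729033858701, 282.2054678591853]]
scene 87.15323718683456 [[589.0126862570166, 287.9886419586965], [586.4034512836231, 187.12606990584266], [671.3728257282894, 185.58004179872057], [670.8014337937566, 281.18791675179324]]
left [0. 1.] rear [ 1. -0.] press [604.5 234.1]
reagent [[642.1 472.5 170. ]]
cup [[466.6 396.3  90. ]]
cup2 [[577.8  -5.9  90. ]]
vial [[694.8   5.3  50. ]]
```

The measured size (about 101 x 93 mm) matches the 100 x 90 lid. The height comes out at about 87 mm with several mm of scatter, so I'll find it by touch. The press point is about (604.5, 234). I'll move over it at a safe height with the fingers shut.

Request:
apply_moves:
  steps:
    - {"grip":0,"linear":[5,-3.5,0],"angular":[0,0,0]}
    - {"grip":0,"linear":[9,-6.4,0],"angular":[0,0,0]}
    - {"grip":0,"linear":[13,-9.2,0],"angular":[0,0,0]}
    - {"grip":0,"linear":[17,-12,0],"angular":[0,0,0]}
    - {"grip":0,"linear":[21,-14.9,0],"angular":[0,0,0]}
    - {"grip":0,"linear":[25,-17.7,0],"angular":[0,0,0]}
    - {"grip":0,"linear":[29,-20.5,0],"angular":[0,0,0]}
    - {"grip":0,"linear":[30,-21.3,0],"angular":[0,0,0]}

```text
time: 0.9
position: [534.7, 282.3, 229.9]
tcp_rot: [0.001, 0.844, 0.536, -0.001]
ft_force: [-0.0, 0.5, 0.5]
opening: 0.3
```

```bash
python3 - <<'E'
from h import *
import json
s=env.read_state(); im=env.camera('wrist'); cv2.imwrite('pics/w1.png',im[:,:,::-1])
json.dump([list(map(float,s['position'])),list(map(float,s['tcp_rot']))],open('w1.json','w'))
E
```

```text
(no output)
```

View pics/w1.png

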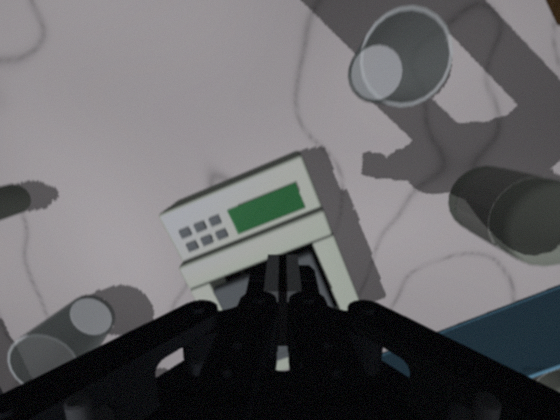

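Request:
apply_moves:
  steps:
    - {"grip":0,"linear":[3.5,-2.4,0],"angular":[0,0,0]}
    - {"grip":0,"linear":[7,-4.8,0],"angular":[0,0,0]}
    - {"grip":0,"linear":[7,-4.8,0],"angular":[0,0,0]}

```text
time: 1.25
position: [604.0, 235.1, 229.4]
tcp_rot: [0.001, 0.844, 0.536, -0.001]
ft_force: [0.4, 0.1, -0.8]
opening: -0.0
```

The first wrist picture shows the wide lid's front corners near (310,248) and (217,285), just before the fingertips. A second picture from here will give the height.

```bash
python3 - <<'E'
from h import *
import json
s=env.read_state(); im=env.camera('wrist')
json.dump([list(map(float,s['position'])),list(map(float,s['tcp_rot']))],open('w2.json','w'))
cv2.imwrite('pics/w2.png',im[:,:,::-1])
a=cv2.imread('pics/w1.png')[200:350,160:360]; b=im[60:260,160:400,::-1]
r=lambda x,w,h:cv2.resize(x,(w,h),interpolation=cv2.INTER_CUBIC)
cv2.imwrite('pics/z2.png',np.hstack([r(a,400,300),r(b,400,333)[:300]]))
E
```

```text
(no output)
```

View pics/w2.png

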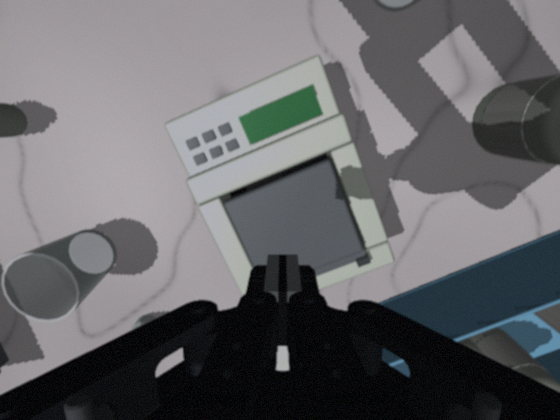

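```bash
python3 - <<'E'
import cv2,numpy as np
a=cv2.imread('pics/w1.png')[220:320,190:340]
cv2.imwrite('pics/z3.png',cv2.convertScaleAbs(cv2.resize(a,(750,500),interpolation=cv2.INTER_CUBIC),alpha=1.6))
E
```

```text
(no output)
```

View pics/z3.png

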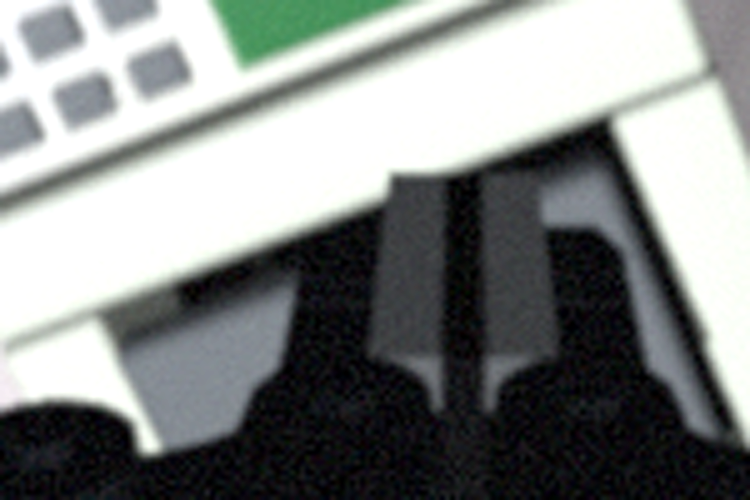

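In the second picture the lid's front corners are near (330,158) and (223,201). In the zoom of the first they are at (312,249.6) and (215,288.6). Now triangulate between the two wrist views.

```bash
python3 - <<'E'
from h import *
import json
from scipy.spatial.transform import Rotation as Ro
np.set_printoptions(precision=1,suppress=True)
c=env.calibration('wrist');f=210/np.tan(np.radians(c['vfov']/2));K=np.array([[f,0,c['cx']],[0,f,c['cy']],[0,0,1]])
P=[];Ts=[]
for n in('w1','w2'):
    p,q=json.load(open(n+'.json'));T=np.eye(4);T[:3,:3]=Ro.from_quat([*q[1:],q[0]]).as_matrix();T[:3,3]=p
    T=T@c['T_tool_cam'];Ts.append(T);P.append(K@np.linalg.inv(T)[:3])
a=np.float64([(312,249.6),(215,288.6)]);b=np.float64([(330,157.5),(223,201)])
X=cv2.triangulatePoints(P[0],P[1],a.T,b.T);X=(X[:3]/X[3]).T;print(X,np.linalg.norm(X[0]-X[1]))
for z in(85,95,105):
  for T,q in zip(Ts,(a,b)):
    d=np.c_[q,[1,1]]@np.linalg.inv(K).T@T[:3,:3].T;o=T[:3,3];Y=o+d*((z-o[2])/d[:,2])[:,None];print(z,Y[:,:2].ravel(),np.linalg.norm(Y[0]-Y[1]))
E
```

```text
[[585.4 287.7  87.5]
 [580.2 191.   92.6]] 96.96088232767528
85 [586.5 287.5 583.6 188.5] 99.04457730158614
85 [585.8 287.8 580.7 188.2] 99.75863593176338
95 [582.5 288.4 579.7 192.8] 95.59913560789191
95 [584.2 287.  579.4 190.8] 96.28335408731861
105 [578.5 289.2 575.8 197.1] 92.1536939141977
105 [582.7 286.2 578.  193.5] 92.80807224287379
```

The wrist views put the lid top at about 88–90 mm, with the press point at (603, 236.5). The tool stands at (604, 235), which is well within the margin. I'll descend to about 100 mm, then go in small guarded steps.

Request:
apply_moves:
  steps:
    - {"grip":0,"linear":[0,0.1,-4.5],"angular":[0,0,0]}
    - {"grip":0,"linear":[0,0.1,-8.5],"angular":[0,0,0]}
    - {"grip":0,"linear":[0,0.1,-11.0],"angular":[0,0,0]}
    - {"grip":0,"linear":[0,0.1,-12.5],"angular":[0,0,0]}
    - {"grip":0,"linear":[0,0.1,-12.5],"angular":[0,0,0]}

```text
time: 1.8
position: [599.1, 239.6, 103.6]
tcp_rot: [-0.001, 0.843, 0.539, -0.003]
ft_force: [0.1, 0.1, 0.5]
opening: -0.3
```

Request:
apply_moves:
  steps:
    - {"grip":0,"linear":[0,0,-0.3],"angular":[0,0,0]}
    - {"grip":0,"linear":[0,0,-0.6],"angular":[0,0,0]}
    - {"grip":0,"linear":[0,0,-0.9],"angular":[0,0,0]}
    - {"grip":0,"linear":[0,0,-0.9],"angular":[0,0,0]}

```text
time: 2.2
position: [601.9, 238.9, 97.9]
tcp_rot: [0.0, 0.843, 0.538, 0.001]
ft_force: [-0.3, -0.8, 0.3]
opening: -0.3
```

Request:
apply_moves:
  steps:
    - {"grip":0,"linear":[0,0,-0.2],"angular":[0,0,0]}
    - {"grip":0,"linear":[0,0,-0.2],"angular":[0,0,0]}

```text
time: 2.4
position: [601.7, 238.7, 95.3]
tcp_rot: [-0.0, 0.843, 0.538, 0.0]
ft_force: [-0.6, -0.6, -0.2]
opening: -0.3
```

Request:
apply_moves:
  steps:
    - {"grip":0,"linear":[0,0,-0.2],"angular":[0,0,0]}
    - {"grip":0,"linear":[0,0,-0.2],"angular":[0,0,0]}
    - {"grip":0,"linear":[0,0,-0.2],"angular":[0,0,0]}

```text
time: 2.7
position: [601.6, 238.8, 93.2]
tcp_rot: [-0.0, 0.843, 0.538, -0.0]
ft_force: [-0.0, -0.5, 0.5]
opening: -0.3
```

Request:
apply_moves:
  steps:
    - {"grip":0,"linear":[0,0,-0.2],"angular":[0,0,0]}
    - {"grip":0,"linear":[0,0,-0.2],"angular":[0,0,0]}
    - {"grip":0,"linear":[0,0,-0.2],"angular":[0,0,0]}

```text
time: 3.0
position: [601.6, 238.8, 91.2]
tcp_rot: [-0.0, 0.843, 0.538, -0.0]
ft_force: [-0.7, -0.6, -0.1]
opening: -0.0
```

Request:
apply_moves:
  steps:
    - {"grip":0,"linear":[0,0,-0.2],"angular":[0,0,0]}
    - {"grip":0,"linear":[0,0,-0.2],"angular":[0,0,0]}
    - {"grip":0,"linear":[0,0,-0.2],"angular":[0,0,0]}

```text
time: 3.3
position: [601.7, 238.8, 89.4]
tcp_rot: [0.0, 0.843, 0.538, 0.0]
ft_force: [-0.4, 0.8, 0.3]
opening: 0.0
```

Request:
apply_moves:
  steps:
    - {"grip":0,"linear":[0,0,-0.2],"angular":[0,0,0]}
    - {"grip":0,"linear":[0,0,-0.2],"angular":[0,0,0]}
    - {"grip":0,"linear":[0,0,-0.2],"angular":[0,0,0]}

```text
time: 3.6
position: [601.6, 238.9, 87.8]
tcp_rot: [-0.0, 0.843, 0.538, 0.0]
ft_force: [-1.9, -0.2, 3.9]
opening: -0.3
```

Contact at 3.9 N with the lid top at about 89 mm, which matches a plinth height of 2 mm. I'll press a further 2–3 mm, then another 1 mm.

Request:
apply_moves:
  steps:
    - {"grip":0,"linear":[0,0,-0.1],"angular":[0,0,0]}
    - {"grip":0,"linear":[0,0,-0.2],"angular":[0,0,0]}
    - {"grip":0,"linear":[0,0,-0.2],"angular":[0,0,0]}

```text
time: 3.9
position: [601.3, 238.9, 85.1]
tcp_rot: [-0.0, 0.843, 0.538, -0.0]
ft_force: [-1.4, 0.4, 3.8]
opening: -0.3
```

Request:
apply_moves:
  steps:
    - {"grip":0,"linear":[0,0,-0.1],"angular":[0,0,0]}
    - {"grip":0,"linear":[0,0,-0.1],"angular":[0,0,0]}

```text
time: 4.1
position: [601.5, 238.9, 84.1]
tcp_rot: [-0.0, 0.843, 0.538, -0.0]
ft_force: [-3.4, 0.1, 3.5]
opening: -0.1
```

The tip is 4–5 mm down and the force is still about 4 N, so it is past the latch point but not on the hard stop. Retracting straight up.

Request:
apply_moves:
  steps:
    - {"grip":0,"linear":[0,0,3],"angular":[0,0,0]}
    - {"grip":0,"linear":[0,0,7.5],"angular":[0,0,0]}
    - {"grip":0,"linear":[0,0,12],"angular":[0,0,0]}
    - {"grip":0,"linear":[0,0,15],"angular":[0,0,0]}
    - {"grip":0,"linear":[-4,0,15],"angular":[0,0,0]}
    - {"grip":0,"linear":[-8,0,15],"angular":[0,0,0]}
    - {"grip":0,"linear":[-12,0,15],"angular":[0,0,0]}
    - {"grip":0,"linear":[-12,0,15],"angular":[0,0,0]}

```text
time: 4.9
position: [477.8, 238.8, 233.3]
tcp_rot: [-0.0, 0.842, 0.539, -0.001]
ft_force: [0.1, 0.1, -0.5]
opening: -0.1
```

Request:
apply_moves:
  steps:
    - {"grip":0,"linear":[0,0,0],"angular":[0,0,0]}
    - {"grip":0,"linear":[0,0,0],"angular":[0,0,0]}
    - {"grip":0,"linear":[0,0,0],"angular":[0,0,0]}
    - {"grip":0,"linear":[0,0,0],"angular":[0,0,0]}
    - {"grip":0,"linear":[0,0,0],"angular":[0,0,0]}
    - {"grip":0,"linear":[0,0,0],"angular":[0,0,0]}
    - {"grip":0,"linear":[0,0,0],"angular":[0,0,0]}
    - {"grip":0,"linear":[0,0,0],"angular":[0,0,0]}

```text
time: 5.7
position: [481.8, 238.8, 234.3]
tcp_rot: [-0.0, 0.843, 0.538, 0.0]
ft_force: [0.4, -0.7, 0.9]
opening: 0.1
```

Request:
apply_moves:
  steps:
    - {"grip":0,"linear":[0,0,0],"angular":[0,0,0]}
    - {"grip":0,"linear":[0,0,0],"angular":[0,0,0]}
    - {"grip":0,"linear":[0,0,0],"angular":[0,0,0]}
    - {"grip":0,"linear":[0,0,0],"angular":[0,0,0]}
    - {"grip":0,"linear":[0,0,0],"angular":[0,0,0]}
    - {"grip":0,"linear":[0,0,0],"angular":[0,0,0]}
    - {"grip":0,"linear":[0,0,0],"angular":[0,0,0]}
    - {"grip":0,"linear":[0,0,0],"angular":[0,0,0]}

```text
time: 6.5
position: [481.7, 238.8, 234.3]
tcp_rot: [-0.0, 0.843, 0.538, 0.0]
ft_force: [0.3, -0.8, -0.4]
opening: 0.2
```

```bash
python3 - <<'E'
from h import *
cv2.imwrite('pics/scene2.png',env.camera('scene')[:,:,::-1]);print(env.read_state()['time'])
E
```

```text
6.55
```

View pics/scene2.png

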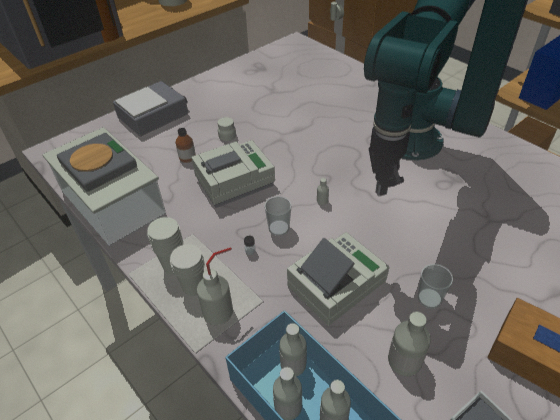

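The wide lid stands open near (327,267), the narrow one at (222,160) is shut, and the bottles and cups haven't moved. Next I hold clear for three more seconds and check again.

Request:
apply_moves:
  steps:
    - {"grip":0,"linear":[0,0,0],"angular":[0,0,0]}
    - {"grip":0,"linear":[0,0,0],"angular":[0,0,0]}
    - {"grip":0,"linear":[0,0,0],"angular":[0,0,0]}
    - {"grip":0,"linear":[0,0,0],"angular":[0,0,0]}
    - {"grip":0,"linear":[0,0,0],"angular":[0,0,0]}
    - {"grip":0,"linear":[0,0,0],"angular":[0,0,0]}
    - {"grip":0,"linear":[0,0,0],"angular":[0,0,0]}
    - {"grip":0,"linear":[0,0,0],"angular":[0,0,0]}

```text
time: 7.35
position: [481.7, 238.8, 234.3]
tcp_rot: [-0.0, 0.843, 0.538, -0.0]
ft_force: [-0.7, -0.4, 0.1]
opening: -0.0
```

Request:
apply_moves:
  steps:
    - {"grip":0,"linear":[0,0,0],"angular":[0,0,0]}
    - {"grip":0,"linear":[0,0,0],"angular":[0,0,0]}
    - {"grip":0,"linear":[0,0,0],"angular":[0,0,0]}
    - {"grip":0,"linear":[0,0,0],"angular":[0,0,0]}
    - {"grip":0,"linear":[0,0,0],"angular":[0,0,0]}
    - {"grip":0,"linear":[0,0,0],"angular":[0,0,0]}
    - {"grip":0,"linear":[0,0,0],"angular":[0,0,0]}
    - {"grip":0,"linear":[0,0,0],"angular":[0,0,0]}

```text
time: 8.15
position: [481.7, 238.8, 234.3]
tcp_rot: [-0.0, 0.843, 0.538, 0.0]
ft_force: [1.0, 0.7, 0.4]
opening: 0.2
```

Request:
apply_moves:
  steps:
    - {"grip":0,"linear":[0,0,0],"angular":[0,0,0]}
    - {"grip":0,"linear":[0,0,0],"angular":[0,0,0]}
    - {"grip":0,"linear":[0,0,0],"angular":[0,0,0]}
    - {"grip":0,"linear":[0,0,0],"angular":[0,0,0]}
    - {"grip":0,"linear":[0,0,0],"angular":[0,0,0]}
    - {"grip":0,"linear":[0,0,0],"angular":[0,0,0]}
    - {"grip":0,"linear":[0,0,0],"angular":[0,0,0]}
    - {"grip":0,"linear":[0,0,0],"angular":[0,0,0]}

```text
time: 8.95
position: [481.7, 238.9, 234.4]
tcp_rot: [-0.0, 0.843, 0.538, 0.0]
ft_force: [1.0, -0.3, -0.3]
opening: -0.1
```

Request:
apply_moves:
  steps:
    - {"grip":0,"linear":[0,0,0],"angular":[0,0,0]}
    - {"grip":0,"linear":[0,0,0],"angular":[0,0,0]}
    - {"grip":0,"linear":[0,0,0],"angular":[0,0,0]}
    - {"grip":0,"linear":[0,0,0],"angular":[0,0,0]}
    - {"grip":0,"linear":[0,0,0],"angular":[0,0,0]}
    - {"grip":0,"linear":[0,0,0],"angular":[0,0,0]}

```text
time: 9.55
position: [481.7, 238.8, 234.3]
tcp_rot: [-0.0, 0.843, 0.538, 0.0]
ft_force: [0.4, -0.5, 0.3]
opening: -0.1
```

```bash
python3 - <<'E'
from h import *
b=env.camera('scene')[:,:,::-1]; a=cv2.imread('pics/scene2.png'); o=cv2.imread('pics/scene1.png')
d=lambda p,q,s:cv2.absdiff(p[s],q[s].copy()).max(2).mean()
lid=np.s_[230:320,280:395]; print('lid now vs 3 s ago',d(b,a,lid),'vs shut',d(b,o,lid))
print('narrow lid vs start',d(b,o,np.s_[140:200,190:280]), 'left of scene',d(b,o,np.s_[120:260,150:350]))
cv2.imwrite('pics/z4.png',cv2.resize(b[100:400,140:480],(794,600)[:2] if 0 else (680,600)))
print(env.read_state()['time'])
E
```

```text
lid now vs 3 s ago 2.739130434782609 vs shut 11.198743961352656
narrow lid vs start 8.217962962962963 left of scene 9.475142857142858
9.6
```

View pics/z4.png

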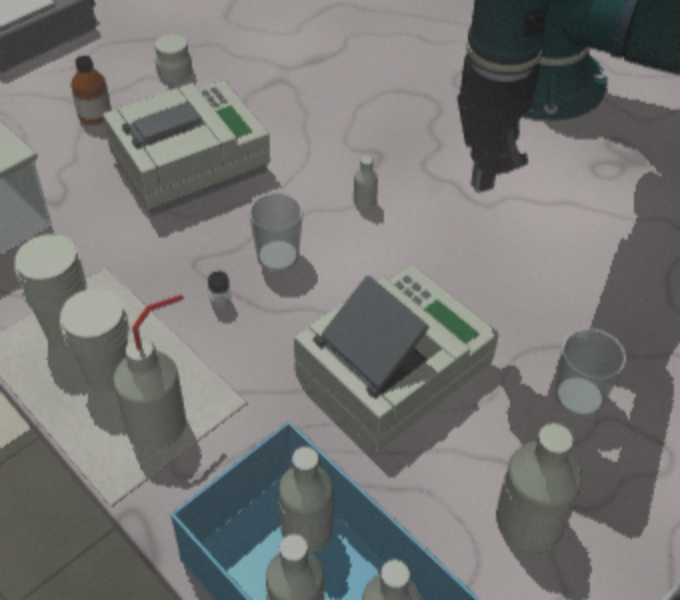

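The wide lid is still open and has not moved between the two pictures. The narrow lid is shut and everything else is upright. Handing in.

```bash
python3 -c "
from rig import env
env.sign_off()"
```

```text
the job is handed in; nothing more can be done
```

The wide lid is open. I pressed it once with the closed fingertips about 20 mm in from its front edge, until its latch let go. Then I lifted straight up and backed off, and the lid popped up by itself. I handed the job in at about 9.6 s.

- **Press:** contact came at about 89 mm height, as the two camera views predicted (87–90 mm). I went 4–5 mm deep at about 4 N, past the 2.5 mm latch point and short of the hard stop.
- **Lid stays open:** pictures about 2.5 s and 5.5 s after the release both show it open and in the same position. I judged this by eye and by image difference (2.7 grey levels, against 11 for shut), and did not measure the lid angle itself.
- **Everything else:** the narrow lid looks shut, and the bottles and cups stand where they were.
- **Check that was not conclusive:** the image difference over the narrow meter against the start was 8 grey levels. I put that down to a general brightness shift with the arm in a different place, because nothing visible had moved there.

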